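# Wedge the tube rack on the shaker with the right spacer

## Task

The tube rack on the shaker's platform must not shift sideways when it runs. Try the plastic spacer blocks in the gap between the rack and the steel rail, find the widest one that goes in, and push it lying flat along the gap until it is fully home against the end stop. Leave the other two blocks on the platform, and do not disturb the jar, the tip box and the beaker on the bench.

Things in the scene. Friction and masses are not known exactly. Their poses are not given: they have to be found in the camera images.
- shaker: Low laboratory shaker, fixed and standing still. Origin on the bench under its flat dark steel platform, which spans x = -150 to +150 and y = -245 to +220, top 75 above the bench. The three blocks start side by side on its -y part, lengthwise along y, about 90 apart in x, in any order, turned up to 0.08 rad, near ends at y about -90 to -110.
- mouth (a point): On the platform, at the mouth end of the steel rail's gap-side face (x = +60, y = +70 in the shaker's frame; axes parallel to it). The rail runs from here along +y past the end stop; 35 high, 18 thick. The gap opens towards -y. At the mouth, rail and rack each have a lip 35 high that flares outwards by 0.5 rad and reaches 14 towards -y.
- stop (a point): Inner corner of the gap, on the platform, where the rail's face (x = +60) meets the face of the steel end stop (y = +180 in the shaker's frame), which closes the gap's far end; stop 35 high. The gap is 110 long from mouth to stop.
- rack: Grey tube rack with 16 white-capped tubes, clamped to the platform, axes parallel to the shaker's. 95 (x) by 110 (y), 38 high, 52 with caps. Origin at platform height on its gap-side (+x) face, at the mouth end; it reaches to x = -95, y = +110 (the end stop). Clamped elsewhere each time: the gap from its +x face to the rail is 41.5 to 57.5 wide, even along its length.
- rack_face (a point): The same point as the rack's origin: lower edge of its gap-side face at the mouth of the gap.
- spacer_a_mid (a point): Centre of the narrowest of three solid white plastic spacer blocks: 40 wide (its x), 120 long (its y), 50 high (its z), about 0.26 kg. The same either way round. When home it sticks out 10 from the mouth of the gap. Centre is 25 above the platform when it lies flat.
- spacer_a: The same 40 mm wide block; origin at the centre of its underside.
- spacer_b_mid (a point): Centre of the middle of three solid white plastic spacer blocks: 46 wide (its x), 120 long (its y), 50 high (its z), about 0.26 kg. The same either way round. When home it sticks out 10 from the mouth of the gap. Centre is 25 above the platform when it lies flat.
- spacer_b: The same 46 mm wide block; origin at the centre of its underside.
- spacer_c_mid (a point): Centre of the widest of three solid white plastic spacer blocks: 52 wide (its x), 120 long (its y), 50 high (its z), about 0.26 kg. The same either way round. When home it sticks out 10 from the mouth of the gap. Centre is 25 above the platform when it lies flat.
- spacer_c: The same 52 mm wide block; origin at the centre of its underside.
- bottle: Glass jar, 72 diameter, 150 high, on the bench right of the shaker; bystander. Origin under its centre.
- tipbox: Pipette tip box, 87 by 122 by 67 high, on the bench beyond the shaker; bystander. Origin under its centre.
- beaker: Glass beaker, 80 diameter, 100 high, on the bench left of the shaker; bystander. Origin under its centre.
Things that resemble listed ones, but are neither listed nor needed, are in the scene too. What is shaped like the spacer_a but blue or red is not meant.

How it is judged:
At the end, for the whole second after the job is handed in: A spacer block lies flat in the gap between rack and rail, within 4 mm of touching the end stop, and it is at most 7.5 mm narrower than the gap (the widest block that goes in always satisfies this); the other two blocks are on the platform; all three are at rest (((y of spacer_a_mid in the frame of shaker between 0.116 and 0.124 m and x of spacer_a_mid in the frame of shaker below 0.042 m and x of spacer_a_mid in the frame of rack above 0.018 m and z of spacer_a_mid in the frame of shaker below 0.104 m and angle between spacer_a_mid's own z axis and vertical below 0.08 rad and x of rack_face in the frame of shaker above 0.0125 m) or (y of spacer_b_mid in the frame of shaker between 0.116 and 0.124 m and x of spacer_b_mid in the frame of shaker below 0.039 m and x of spacer_b_mid in the frame of rack above 0.021 m and z of spacer_b_mid in the frame of shaker below 0.104 m and angle between spacer_b_mid's own z axis and vertical below 0.08 rad and x of rack_face in the frame of shaker above 0.0065 m) or (y of spacer_c_mid in the frame of shaker between 0.116 and 0.124 m and x of spacer_c_mid in the frame of shaker below 0.036 m and x of spacer_c_mid in the frame of rack above 0.024 m and z of spacer_c_mid in the frame of shaker below 0.104 m and angle between spacer_c_mid's own z axis and vertical below 0.08 rad and x of rack_face in the frame of shaker above 0.0005 m)) and linear speed of each of spacer_a, spacer_b, spacer_c below 0.01 m/s and z of each of spacer_a_mid, spacer_b_mid, spacer_c_mid in the frame of shaker above 0.085 m).
It fails at once if the jar was shifted by more than 30 mm or tipped (distance of bottle from where it was at the start of the episode above 0.03 m or angle between bottle's own z axis and vertical above 0.3 rad).
It fails at once if the tip box was shifted by more than 30 mm or tipped (distance of tipbox from where it was at the start of the episode above 0.03 m or angle between tipbox's own z axis and vertical above 0.3 rad).
It fails at once if the beaker was shifted by more than 30 mm or tipped (distance of beaker from where it was at the start of the episode above 0.03 m or angle between beaker's own z axis and vertical above 0.3 rad).
It also fails if it takes over 72 s, if anything falls off the work surface, if the arm or the gripper's body presses on something with over 40 N, if the wrist force passes 120 N, or if a joint passes its speed limit or range.

## Robot

A 6-joint arm with a two-finger parallel gripper is mounted at the origin on the work surface. World frame = base frame: x ahead of the robot, y to its left, z up, the work surface at z = 0. Lengths are in m, angles in rad, forces in N, time in s.
With the tool pointing down it reaches from about 0.375 to 0.9 m from the base axis. Payload 3.1 kg.
Tool frame: the origin (TCP) lies between the finger pads; the fingertips stand 8 mm ahead of it and the grasp point (between the pads) lies 11 mm behind it; z points along the fingers, y is the line along which they close (so a half turn about z gives the same grasp; the last joint's range is limited). The gripper opens to 87 mm and grips with 3 to 60 N. Pads are 19 mm wide; open, the fingers measure 117 mm over their backs; the gripper's body (75 mm by 190 mm) begins 51 mm behind the grasp point.
Start: joints at [1.081, 0.527, 1.433, -0, 1.181, -0.178], TCP at [0.192, 0.595, 0.231] pointing down, gripper open.
Joint ranges: [-3.08, 3.08], [-0.75, 2.2], [0.22, 2.44], [-1.43, 4.57], [0, 2.65], [-2.85, 2.85]. Speed limits (rad/s): [2.79, 2.79, 3.14, 3.14, 3.14, 3.14].

## Interface

Orientations are given as a unit quaternion [x, y, z, w].
In Python, from rig import robot, vision, job gives the robot as it stands.
- The arm moves only by the shell command python3 -m handwheel 'ROWS' [OPENING] [FORCE]. ROWS is JSON, a list of rows, each a list of 4 numbers: the shift along the tool's x, y, z as a fraction of full scale, then the turn about the tool's z as a fraction of full scale. A call has 1 to 20 rows; each row is the pose to reach, as a shift and turn from the pose commanded when the call began, along the tool's axes at that moment, turning the shorter way round; what a row does not reach only later rows make up. Full scale, the value 1, is 300 mm for a shift and 2 pi rad for a turn. A row lasts 1/12 s, in which the tool goes at most 41.7 mm and 7.16 degrees, less where a joint would pass 70% of its speed; a pose out of reach is approached as far as the arm can. A call with a number of a shift or a turn outside -1 to 1 is refused whole. A call with a gripper value outside its range is refused whole. OPENING is the opening in per cent of the stroke, from 0 (shut) to 100 (fully open), set as the call begins (- or left out, the last holds). The fingers move at their own pace and stop on an object; FORCE is the grip in N (left out, the last holds). Time passes only in rows, so rows that repeat a pose let the fingers close. It gives the time, the measured TCP pose, the force, the opening and the grip force at its end, in the units of the state.
- robot.get_obs(): the state, without advancing time (a new reading comes with each control period).
- vision.camera(name): name is "scene" or "top" or "wrist"; returns a dict with "frame" (400x640x3 uint8, red, green, blue), "K" (3x3 intrinsics, pixels), "cam_to_world" (4x4, takes a point from camera to world coordinates); the wrist camera has in their place "hand_eye" (4x4, takes a point from camera to tool coordinates, whose origin is the TCP and whose axes are the flange's). Camera axes: x right, y down, z forward; pixel columns grow to the right and rows downward; lengths in m; the calibration is good to about 2 mm. A picture is of the moment at which its call begins: read the wrist's pose just before it. There is no depth.
- job.hand_in(): hands the job in; it is judged then, once.
Trained networks look in the newest picture that a camera, given by its name, has taken for a name from the list of things; names that differ only in an ending like _2 or _b are one class to them, and where a whole thing is asked for, a point or a joint stands for the part that bears it (a point fixed in the world has none). Each returns a list of dicts, best first, with "conf" (0 to 1); they miss things now and then, are a little off and sometimes report something else, mostly with a low value. They report only what shows in the picture. A call takes as long as a camera call. They do not tell look-alikes from the thing itself.
- vision.look_for(camera, label): "point" ([row, column] in pixels, amid what is visible of it).
- vision.outline_of(camera, label): "mask" (400x640 bool, what is visible of it) and "point" ([row, column] in pixels, amid what is visible of it).
The state is a dict: "time": time; "q": joint angles; "joint_velocities": joint speeds; "joint_torque": joint torques, N m; "position": TCP position; "tool_rot": TCP orientation; "ft_force": force on the tool from outside, world axes, zero at the start; "moment": the same for the moment, N m; "grip_width": finger opening in m; "grip_force": force on a finger pad.
Only numpy, scipy, OpenCV 4.12 (cv2) and the standard library are available. Lean on these libraries where they do the work, as an engineer would, in place of code of your own. Each camera call takes 0.05 s, during which the arm holds its last target. There are 200 camera calls.

## Working session

There is one attempt and no reset: what is moved stays moved. The work goes in short steps, Python scripts to look and compute and a shell command to move; the robot and the scene stay as the last step left them, time stands still between calls to the robot, and variables do not carry over. Pictures are saved under pics/ and viewed, at most 10 in all, crops included, and the job is handed in when it is done.

```bash
mkdir -p pics; ls; python3 - <<'E'
from rig import robot, vision, job
import cv2, numpy as np
o=robot.get_obs(); print(o)
for c in ("scene","top"):
    d=vision.camera(c); cv2.imwrite(f"pics/{c}0.png",d["frame"][:,:,::-1]); print(c,d["K"].tolist(),np.round(d["cam_to_world"],4).tolist())
    for l in ("spacer_a","shaker","rack","mouth","stop","rack_face","bottle","tipbox","beaker"):
        print(l,[(np.round(x["point"]).tolist(),round(x["conf"],2)) for x in vision.look_for(c,l)])
E
```

```text
pics
{'time': 0.0, 'q': array([ 1.08049047e+00,  5.28478545e-01,  1.43389141e+00, -1.66294341e-05,
        1.18139053e+00, -1.78478362e-01]), 'joint_velocities': array([-7.35228569e-04, -2.58783705e-03, -4.17546562e-05,  4.29680819e-04,
        1.72518957e-03,  1.26869488e-03]), 'joint_torque': array([ 1.97054243e-05, -4.40033340e+01, -1.76591241e+01,  6.33000769e-02,
        5.80991060e-02, -1.44478104e-04]), 'position': array([0.19137262, 0.59423393, 0.22956748]), 'tool_rot': array([ 1.55279612e-01,  9.87869965e-01, -1.02639894e-03, -3.48472079e-04]), 'ft_force': array([-0.39625774, -0.29390944, -0.23996221]), 'moment': array([-0.0265658 ,  0.04774044, -0.0067577 ]), 'grip_force': 0.0, 'grip_width': 0.0869540903362563}
scene [[375.24646869714167, 0.0, 318.0741822868827], [0.0, 375.24646869714167, 202.14550781093436], [0.0, 0.0, 1.0]] [[-0.7351, 0.3665, -0.5703, 1.1698], [0.6779, 0.3947, -0.6202, 0.5207], [-0.0022, -0.8426, -0.5386, 0.6073], [0.0, 0.0, 0.0, 1.0]]
spacer_a [([175.0, 282.0], 0.89), ([161.0, 309.0], 0.81), ([186.0, 218.0], 0.79), ([155.0, 331.0], 0.63), ([214.0, 216.0]
[... 243 characters left out ...]
top [[393.61730271777503, 0.0, 324.88213536714136], [0.0, 393.61730271777503, 206.75788598584722], [0.0, 0.0, 1.0]] [[-0.0103, -0.9978, 0.065, 0.5383], [-0.9999, 0.0105, 0.0022, -0.0481], [-0.0029, -0.065, -0.9979, 1.1833], [0.0, 0.0, 0.0, 1.0]]
spacer_a [([206.0, 401.0], 0.79), ([143.0, 409.0], 0.64), ([270.0, 397.0], 0.58), ([170.0, 458.0], 0.55)]
shaker [([230.0, 341.0], 0.7), ([242.0, 404.0], 0.54)]
rack [([242.0, 297.0], 0.79)]
mouth [([232.0, 342.0], 0.66)]
stop [([231.0, 340.0], 0.94)]
rack_face [([248.0, 297.0], 0.97), ([231.0, 339.0], 0.71)]
bottle [([224.0, 487.0], 0.97)]
tipbox [([141.0, 312.0], 0.96), ([271.0, 398.0], 0.39)]
beaker [([189.0, 169.0], 0.79), ([210.0, 399.0], 0.54)]
```

View pics/top0.png

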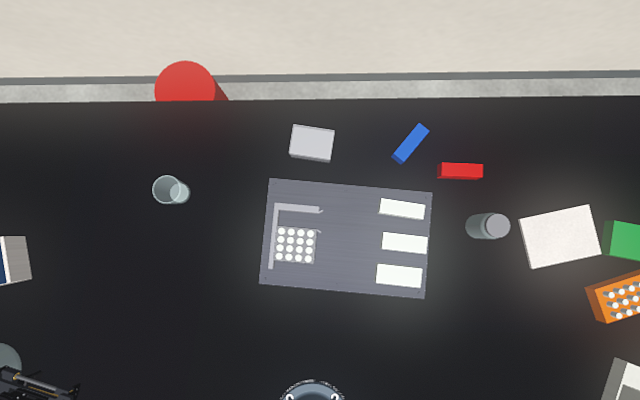

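View pics/scene0.png

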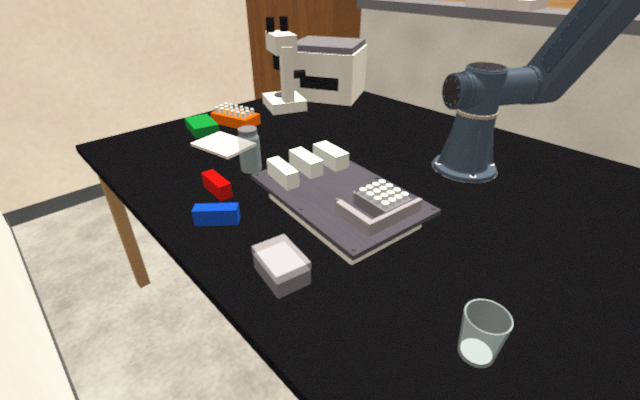

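Top view: the three white blocks lie at about (208,402), (243,405) and (275,399), on the platform's right (-y) part. The rack is at (245,297), the rail at (209,300) and the stop at (240,272). Shaker +x points up in the image and +y points left. Possible confusions are the blue bar (143,410), the red bar (170,460) and the white sheet (237,560). All three are off the platform, so I reject them.

```bash
cat > h.py <<'E'
import cv2, numpy as np
from rig import robot, vision, job
from scipy.spatial.transform import Rotation as R
def pose():
    o=robot.get_obs(); T=np.eye(4); T[:3,:3]=R.from_quat(o["tool_rot"]).as_matrix(); T[:3,3]=o["position"]; return T,o
def grab(name):
    T,o=pose(); d=vision.camera(name)
    C=T@d["hand_eye"] if name=="wrist" else d["cam_to_world"]
    return d["frame"],d["K"],np.array(C)
def unproj(uv,z,K,C):   # uv (n,2) col,row
    uv=np.atleast_2d(uv).astype(float); r=np.c_[uv,np.ones(len(uv))]@np.linalg.inv(K).T@C[:3,:3].T
    return C[:3,3]+r*((z-C[2,3])/r[:,2])[:,None]
def proj(P,K,C):
    p=(np.atleast_2d(P)-C[:3,3])@C[:3,:3]@K.T; return p[:,:2]/p[:,2:]
E
python3 - <<'E'
from h import *
f,K,C=grab("top"); g=cv2.cvtColor(f,cv2.COLOR_RGB2GRAY)
# platform
m=((g>55)).astype(np.uint8); 
m[:170]=0;m[310:]=0;m[:,:250]=0;m[:,440:]=0
m=cv2.morphologyEx(m,cv2.MORPH_OPEN,np.ones((3,3)))
c=max(cv2.findContours(m,0,2)[0],key=cv2.contourArea)
P=unproj(c[:,0]+0.0,0.075,K,C)[:,:2]*1000
r=cv2.minAreaRect(P.astype(np.float32)); print("platform",r, cv2.boxPoints(r).round().tolist())
w=(g>190).astype(np.uint8); w[:,:365]=0;w[:,440:]=0;w[:180]=0;w[310:]=0
for c in cv2.findContours(w,0,2)[0]:
    if cv2.contourArea(c)<200: continue
    big=np.zeros_like(w); cv2.drawContours(big,[c],-1,1,-1)
    P=unproj(c[:,0],0.125,K,C)[:,:2]*1000
    print("block",cv2.minAreaRect(c),"world",cv2.minAreaRect(P.astype(np.float32)),"area px",big.sum())
cv2.imwrite("pics/crop1.png",cv2.resize(f[170:310,250:440],None,fx=4,fy=4,interpolation=cv2.INTER_CUBIC)[:,:,::-1])
E
```

```text
platform ((520.1024169921875, -101.06787109375), (534.438720703125, 388.7952880859375), 89.38389587402344) [[323.0, -366.0], [712.0, -370.0], [717.0, 164.0], [329.0, 168.0]]
block ((398.6341247558594, 275.2926940917969), (45.27692794799805, 19.435951232910156), 6.340191841125488) world ((422.3771667480469, -240.34767150878906), (120.2257080078125, 51.37493896484375), 83.14742279052734) area px 884
block ((404.3919982910156, 242.60293579101562), (45.08548355102539, 17.308242797851562), 6.581944942474365) world ((508.91583251953125, -257.5230712890625), (120.43216705322266, 46.24125289916992), 82.8308334350586) area px 772
block ((401.8815002441406, 208.5202178955078), (44.6287841796875, 15.205719947814941), 8.746161460876465) world ((600.3943481445312, -252.83438110351562), (119.66471099853516, 41.10232925415039), 80.6309814453125) area px 681
```

View pics/crop1.png

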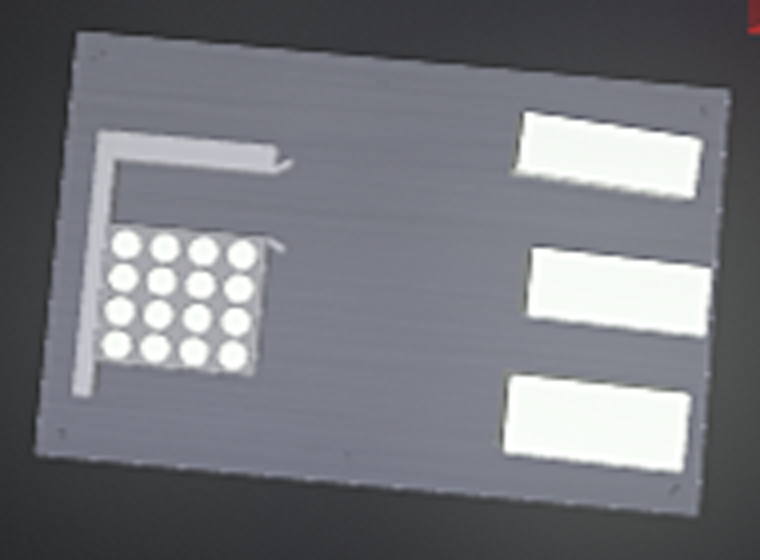

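The close crop matches the description: c (52) is the bottom block, b (46) the middle and a (40) the top one. The gap runs between the rail face (crop (112,160)–(278,172)) and the rack edge (crop (112,224)–(266,238)). It opens right, towards -y.

```bash
python3 - <<'E'
from h import *
f,K,C=grab("top")
q=np.array([[78,33],[729,88],[698,514],[36,457]])/4+[250,170]-0.375
P=unproj(q,.075,K,C)[:,:2]; print(P.round(4).tolist())
loc=np.array([[150,220],[150,-245],[-150,-245],[-150,220]])/1000
# rigid fit
mp,ml=P.mean(0),loc.mean(0); U,S,V=np.linalg.svd((loc-ml).T@(P-mp)); Rm=(U@V).T
t=mp-Rm@ml; th=np.arctan2(Rm[1,0],Rm[0,0]); print("shaker",t,th,"resid mm",((loc@Rm.T+t-P)*1000).round(1).tolist())
def toS(p): return (p-t)@Rm
e=lambda a,z:(toS(unproj(np.array(a)/4+[250,170]-.375,z,K,C)[:,:2])*1000).round(1).tolist()
print("rail face",e([[112,160],[278,172]],.110),"rack edge",e([[112,224],[266,238]],.113))
for n,c,ang in (("c",[.4224,-.2403],83.147),("b",[.5089,-.2575],82.83),("a",[.6004,-.2528],80.63)):
    print(n,(toS(np.array(c))*1000).round(1),"yaw rel world y",np.radians(ang-90))
np.savez("sh.npz",t=t,th=th)
T,o=pose(); print(T.round(3).tolist())
d=vision.camera("wrist"); print(d["K"].tolist(),d["hand_eye"].round(4).tolist())
E
```

```text
[[0.6943, 0.1117], [0.6502, -0.3484], [0.3533, -0.3186], [0.3971, 0.1413]]
shaker [ 0.5249248  -0.09108153] -0.09646322130661526 resid mm [[1.1, 1.8], [0.4, -0.9], [-1.3, -1.9], [-0.2, 1.0]]
rail face [[59.7, 181.2], [61.2, 67.5]] rack edge [[16.2, 176.7], [15.7, 71.6]]
c [ -87.7 -158.4] yaw rel world y -0.11960741363917131
b [ 1.000e-01 -1.672e+02] yaw rel world y -0.12514010736799347
a [  90.7 -153.7] yaw rel world y -0.16353735091186875
[[-0.952, 0.307, 0.0, 0.192], [0.307, 0.952, 0.0, 0.595], [-0.0, 0.0, -1.0, 0.231], [0.0, 0.0, 0.0, 1.0]]
[[289.9597397393624, 0.0, 321.0766780249013], [0.0, 289.9597397393624, 198.663745335948], [0.0, 0.0, 1.0]] [[-0.0001, -0.9574, -0.2887, 0.0786], [1.0, -0.0, -0.0003, -0.0011], [0.0003, -0.2887, 0.9574, -0.1553], [0.0, 0.0, 0.0, 1.0]]
```

The top view gives a gap of about 44 mm. I'll fly over the gap and measure it with the wrist camera.

```bash
cat >> h.py <<'E'
try:
    _z=np.load("sh.npz"); th=float(_z["th"]); t=_z["t"]
    Rs=np.array([[np.cos(th),-np.sin(th)],[np.sin(th),np.cos(th)]])
except Exception: pass
def S2W(x,y): return t+Rs@(np.array([x,y])/1000)
def W2S(p): return ((np.asarray(p)[:2]-t)@Rs)*1000
def plan(xs,ys,z,yaw=0.0):
    """target TCP in shaker mm (z in mm above bench), tool y along shaker x turned by yaw -> full-scale fractions"""
    T,o=pose(); p=S2W(xs,ys); D=np.array([p[0],p[1],z/1000])-T[:3,3]; d=T[:3,:3].T@D
    a=th+yaw; cur=np.arctan2(T[1,1],T[0,1]); turn=-(a-cur); turn=(turn+np.pi)%(2*np.pi)-np.pi
    print("at shaker",W2S(T[:3,3]).round(1),"z",round(T[2,3]*1000,1),"yaw",round(cur-th,4)," -> frac",(d/.3).round(4),"turn",round(turn/2/np.pi,4),"rows>=",round(np.linalg.norm(D)/.0417,1),round(abs(np.degrees(turn))/7.16,1),"F",o["ft_force"].round(1),"t",round(o["time"],2))
E
python3 -c "
from h import *
plan(38,90,230)"
```

```text
at shaker [-397.8  650.6] z 230.6 yaw 1.3555  -> frac [-1.8183 -1.5153  0.0019] turn 0.2157 rows>= 17.0 10.8 F [ 0.2 -1.3 -0.5] t 1.15
```

```bash
python3 -m handwheel '[[-0.12,-0.1,0,0],[-0.24,-0.2,0,0],[-0.36,-0.3,0,0],[-0.48,-0.4,0,0],[-0.6,-0.5,0,0],[-0.7,-0.58,0,0],[-0.8,-0.67,0,0],[-0.9,-0.75,0,0],[-0.9,-0.75,0,0]]' 100 && python3 -m handwheel '[[-0.1,-0.08,0,0.018],[-0.2,-0.16,0,0.036],[-0.3,-0.24,0,0.054],[-0.4,-0.33,0,0.072],[-0.5,-0.41,0,0.09],[-0.6,-0.5,0,0.108],[-0.7,-0.58,0,0.126],[-0.8,-0.66,0,0.144],[-0.9,-0.74,0,0.162],[-0.91,-0.76,0.05,0.18],[-0.91,-0.76,0.1,0.198],[-0.91,-0.76,0.1,0.216],[-0.91,-0.76,0.1,0.216],[-0.91,-0.76,0.1,0.216]]'; python3 - <<'E'
from h import *
plan(38,90,200)
f,K,C=grab("wrist"); cv2.imwrite("pics/w1.png",f[:,:,::-1]); np.savez("w1.npz",f=f,K=K,C=C)
pts=np.array([[60,70],[60,180],[15,70],[15,180]])
print(proj(np.array([np.r_[S2W(*p),.11] for p in pts]),K,C).round())
E
```

```text
time: 1.9
position: [0.382, 0.2945, 0.2309]
tool_rot: [0.157, 0.988, -0.0, 0.001]
ft_force: [0.6, 0.1, 0.2]
grip_width: 0.0868
grip_force: 0.0
time: 3.07
position: [0.5697, -0.003, 0.2006]
tool_rot: [0.74, 0.673, 0.0, 0.0]
ft_force: [0.3, -0.3, 0.3]
grip_width: 0.087
grip_force: 0.0
at shaker [36.1 92. ] z 200.6 yaw 0.001  -> frac [-0.0066  0.0063  0.0019] turn 0.0002 rows>= 0.1 0.0 F [ 0.3 -0.3  0.3] t 3.07
[[347. 226.]
 [350.  98.]
 [297. 226.]
 [294.  98.]]
```

View pics/w1.png

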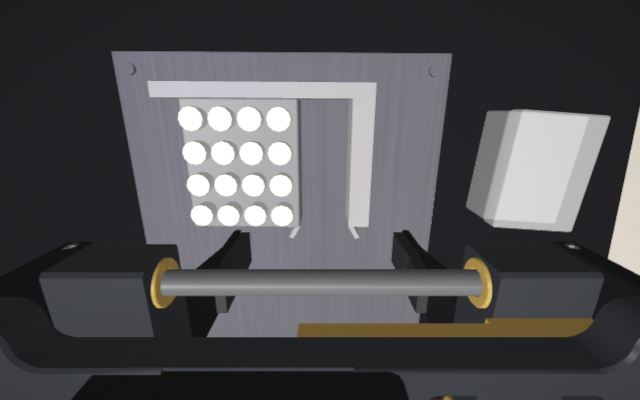

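The wrist view shows the rack's gap edge at about column 299 and the rail's face at about columns 348–353, rows 100–225. Next I'll take intensity profiles across the gap to measure its width.

```bash
python3 - <<'E'
from h import *
z=np.load("w1.npz"); f,K,C=z["f"],z["K"],z["C"]; g=cv2.cvtColor(f,cv2.COLOR_RGB2GRAY).astype(float)
for r in (120,160,200):
    print(r,"L",g[r-2:r+3,290:308].mean(0).round().astype(int).tolist(),"R",g[r-2:r+3,342:360].mean(0).round().astype(int).tolist())
cv2.imwrite("pics/w1c.png",cv2.resize(f[90:250,270:390],None,fx=5,fy=5,interpolation=cv2.INTER_CUBIC)[:600,:,::-1])
E
```

```text
120 L [212, 162, 174, 176, 175, 174, 162, 131, 101, 85, 90, 111, 127, 125, 126, 126, 126, 126] R [125, 124, 125, 124, 124, 126, 135, 143, 142, 150, 181, 201, 201, 201, 201, 201, 201, 201]
160 L [187, 172, 174, 174, 174, 174, 170, 152, 120, 89, 85, 100, 120, 125, 124, 125, 126, 126] R [125, 125, 124, 124, 128, 138, 144, 143, 167, 194, 201, 201, 201, 201, 201, 201, 201, 201]
200 L [173, 173, 173, 173, 173, 173, 174, 167, 142, 110, 84, 89, 110, 124, 123, 125, 125, 127] R [125, 124, 123, 133, 143, 145, 149, 179, 202, 202, 202, 202, 202, 202, 203, 203, 203, 203]
```

View pics/w1c.png

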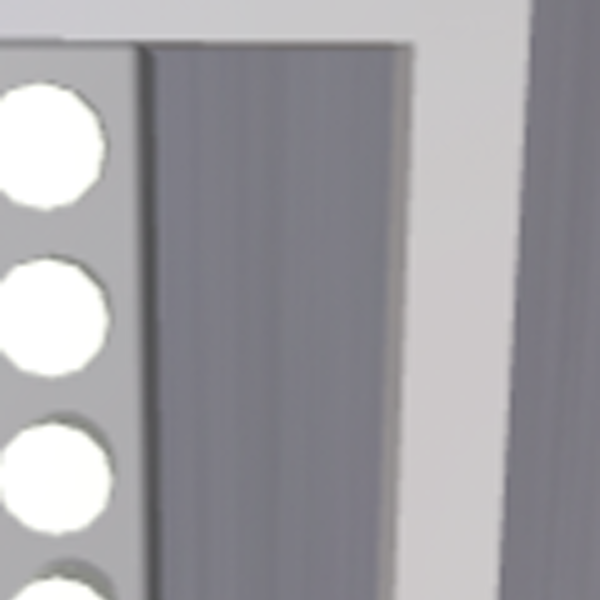

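```bash
python3 - <<'E'
from h import *
z=np.load("w1.npz"); K,C=z["K"],z["C"]
rt={120:297.0,160:297.7,200:298.4}; rb={120:300.7,160:301.2,200:301.8}; lb={120:347.9,160:346.6,200:345.1}; lt={120:351.7,160:350.2,200:348.8}
for n,d,h in (("rack top",rt,.113),("rack bot",rb,.075),("rail bot",lb,.075),("rail top",lt,.110)):
    print(n,[W2S(unproj([c,r],h,K,C)[0]).round(1).tolist() for r,c in d.items()])
E
```

```text
rack top [[17.1, 163.3], [17.0, 130.8], [16.8, 95.6]]
rack bot [[17.5, 162.2], [17.3, 124.6], [17.1, 83.9]]
rail bot [[61.7, 162.2], [61.4, 124.6], [61.0, 83.9]]
rail top [[61.7, 163.2], [61.4, 130.3], [61.3, 94.7]]
```

The gap is 44.2 mm wide at both levels, so block a (40) is the widest that goes in; b is 46. I'll go above block a's near end and check it with the wrist camera.

```bash
python3 -m handwheel '[[-0.12,0.02,0,0],[-0.25,0.04,0,0],[-0.38,0.06,0,0.003],[-0.5,0.08,0,0.006],[-0.62,0.1,0,0.009],[-0.75,0.13,0,0.011],[-0.87,0.15,0,0.011],[-0.97,0.17,0,0.011],[-0.97,0.17,0,0.011],[-0.97,0.17,0,0.011]]'; python3 - <<'E'
from h import *
plan(88.5,-200,200,-.067)
f,K,C=grab("wrist"); cv2.imwrite("pics/w2.png",f[:,:,::-1])
g=cv2.cvtColor(f,cv2.COLOR_RGB2GRAY)
for d in vision.outline_of("wrist","spacer_a"):
    m=d["mask"].astype(np.uint8); c=max(cv2.findContours(m,0,2)[0],key=cv2.contourArea)
    print(d["point"],d["conf"],cv2.minAreaRect(c))
print(proj(np.r_[S2W(94.7,-94),.125],K,C))
for r in (120,150,180,200): print(r,g[r,220:420:4].tolist())
E
```

```text
time: 3.95
position: [0.592, -0.2994, 0.201]
tool_rot: [0.764, 0.645, 0.0, 0.001]
ft_force: [0.4, 0.9, 0.4]
grip_width: 0.0871
grip_force: 0.0
at shaker [  86.8 -200.8] z 201.0 yaw -0.0716  -> frac [0.0032 0.0054 0.0034] turn -0.0007 rows>= 0.1 0.0 F [0.4 0.9 0.4] t 3.95
[161.8, 116.3] 0.93 ((114.45294189453125, 164.7882537841797), (159.4439239501953, 100.11341857910156), 77.47119140625)
[142.6, 323.3] 0.84 ((323.0, 146.0), (152.0, 54.0), 90.0)
[164.7, 216.5] 0.78 ((216.07388305664062, 169.5863037109375), (147.68035888671875, 75.83491516113281), 83.95590209960938)
[243.1, 442.2] 0.67 ((440.5, 241.50003051757812), (60.75159454345703, 33.2650146484375), 38.65980911254883)
[151.8, 503.9] 0.63 ((504.9399108886719, 151.21697998046875), (121.97431182861328, 50.946311950683594), 35.134193420410156)
[[320.28131121  69.98646313]]
120 [217, 217, 216, 156, 108, 108, 108, 97, 87, 86, 88, 88, 89, 91, 90, 89, 88, 90, 88, 111, 214, 214, 214, 214, 213, 213, 213, 213, 212, 212, 212, 212, 137, 87, 89, 88, 90, 90, 89, 90, 86, 21, 21, 22, 20, 20, 19, 21, 22, 20]
150 [216, 216, 216, 216, 149, 108, 109, 108, 90, 88, 87, 88, 88, 90, 91, 90, 89, 89, 89, 87, 214, 214, 213, 214, 213, 213, 213, 213, 212, 212, 212, 212, 93, 90, 89, 89, 90, 89, 88, 90, 86, 21, 22, 20, 21, 21, 23, 21, 21, 20]
180 [215, 215, 215, 215, 215, 141, 109, 109, 109, 90, 89, 87, 88, 89, 90, 90, 90, 89, 91, 87, 211, 214, 214, 213, 213, 213, 213, 213, 213, 212, 212, 212, 88, 88, 89, 88, 89, 88, 86, 90, 88, 22, 21, 22, 21, 21, 21, 21, 21, 22]
200 [215, 214, 214, 214, 214, 209, 108, 109, 109, 104, 89, 89, 88, 85, 89, 89, 90, 89, 88, 89, 211, 213, 213, 213, 213, 213, 213, 212, 212, 212, 211, 208, 88, 88, 89, 88, 88, 88, 87, 88, 87, 22, 22, 22, 21, 22, 22, 21, 21, 21]
```

View pics/w2.png

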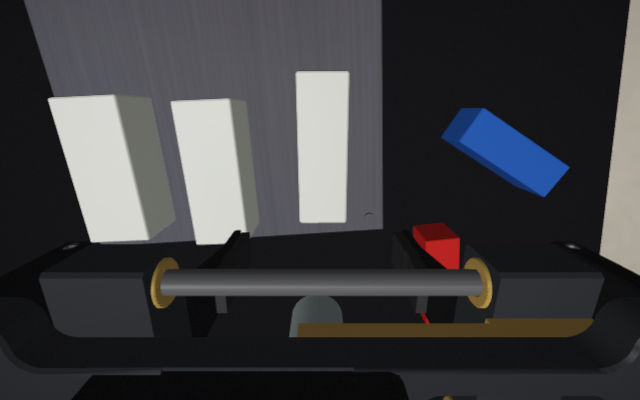

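Block a sits centred between the fingers, at columns 297–350 and rows 71–222. The jar's top is visible below, at (305,317). The blue and red bars are well to the right, on the bench.

```bash
python3 - <<'E'
from h import *
f,K,C=grab("wrist"); g=cv2.cvtColor(f,cv2.COLOR_RGB2GRAY)
m=(g>185).astype(np.uint8); m[:,:270]=0; m[:,380:]=0; m[240:]=0
c=max(cv2.findContours(m,0,2)[0],key=cv2.contourArea)[:,0]
P=np.array([W2S(p) for p in unproj(c,.125,K,C)],np.float32); print(cv2.minAreaRect(P))
T,_=pose(); print("tcp",W2S(T[:3,3]))
E
```

```text
((91.75237274169922, -154.2099151611328), (118.17996978759766, 38.25316619873047), 86.11949157714844)
tcp [  86.17201286 -197.4788402 ]
```

```bash
python3 -m handwheel '[[0,0.003,0.1,0],[-0.005,0.006,0.2,0],[-0.008,0.008,0.28,0],[-0.008,0.008,0.28,0],[-0.008,0.008,0.28,0]]'; python3 -c "
from h import *
plan(88.6,-200,95,-.0677)"
```

```text
time: 4.52
position: [0.5932, -0.2981, 0.1157]
tool_rot: [0.763, 0.646, -0.0, -0.002]
ft_force: [0.7, -0.2, 0.7]
grip_width: 0.087
grip_force: 0.0
at shaker [  87.9 -199.5] z 115.7 yaw -0.0686  -> frac [-0.0017  0.0028  0.0688] turn -0.0001 rows>= 0.5 0.0 F [ 0.7 -0.2  0.7] t 4.52
```

```bash
python3 -m handwheel '[[-0.002,0.003,0.035,0],[-0.002,0.003,0.069,0],[-0.002,0.003,0.069,0]]' && python3 -m handwheel '[[0,0,0,0],[0,0,0,0],[0,0,0,0],[0,0,0,0],[0,0,0,0],[0,0,0,0],[0,0,0,0],[0,0,0,0],[0,0,0,0],[0,0,0,0]]' 0 35 && python3 -m handwheel '[[0,0,-0.01,0],[0,0,-0.015,0],[0,0,-0.015,0],[0,0,-0.015,0]]'; python3 -c "
from h import *
plan(38.3,-70,99,-.0065)"
```

```text
time: 4.77
position: [0.5942, -0.3004, 0.0951]
tool_rot: [0.764, 0.646, -0.0, -0.001]
ft_force: [-0.6, 1.1, 0.0]
grip_width: 0.0868
grip_force: 0.0
time: 5.6
position: [0.5943, -0.301, 0.0959]
tool_rot: [0.764, 0.646, -0.0, -0.0]
ft_force: [-0.7, -0.5, 1.0]
grip_width: 0.0399
grip_force: 34.9
time: 5.93
position: [0.5945, -0.3009, 0.1002]
tool_rot: [0.764, 0.646, -0.0, -0.0]
ft_force: [0.2, -0.1, -3.1]
grip_width: 0.0399
grip_force: 34.9
at shaker [  89.4 -202.2] z 100.2 yaw -0.0708  -> frac [ 0.4274 -0.2012  0.0041] turn -0.0102 rows>= 3.4 0.5 F [ 0.2 -0.1 -3.1] t 5.93
```

```bash
python3 -m handwheel '[[0.08,-0.04,0,-0.005],[0.17,-0.08,0,-0.01],[0.26,-0.12,0,-0.01],[0.35,-0.16,0,-0.01],[0.427,-0.201,0.002,-0.01],[0.427,-0.201,0.002,-0.01],[0.427,-0.201,0.002,-0.01],[0.427,-0.201,0.002,-0.01]]'; python3 - <<'E'
from h import *
plan(38.1,-70,99,-.0065)
f,K,C=grab("wrist"); g=cv2.cvtColor(f,cv2.COLOR_RGB2GRAY)
m=(g>185).astype(np.uint8); m[:,:270]=0; m[:,380:]=0; m[240:]=0
cs=[c for c in cv2.findContours(m,0,2)[0] if cv2.contourArea(c)>800]
for c in cs:
    P=np.array([W2S(p) for p in unproj(c[:,0],.129,K,C)],np.float32); print(cv2.boundingRect(c),cv2.minAreaRect(P))
cv2.imwrite("pics/w3.png",f[:,:,::-1])
E
```

```text
time: 6.6
position: [0.5573, -0.1652, 0.1]
tool_rot: [0.743, 0.669, 0.0, 0.001]
ft_force: [-0.4, -0.9, -2.2]
grip_width: 0.0395
grip_force: 34.9
at shaker [ 39.3 -70.6] z 100.0 yaw -0.0075  -> frac [ 0.0021 -0.0041  0.0033] turn -0.0002 rows>= 0.0 0.0 F [-0.4 -0.9 -2.2] t 6.6
(270, 32, 97, 208) ((39.287841796875, -6.896991729736328), (38.531436920166016, 87.71018981933594), 0.22256644070148468)
```

View pics/w3.png

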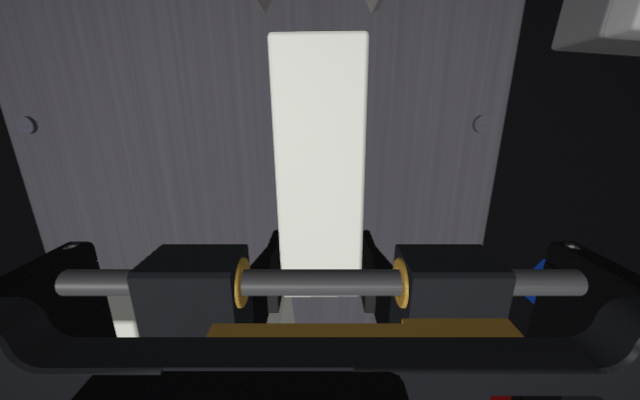

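The block is aligned with the lips: lip tips at columns 265 and 373 (row 5), block at columns 269–367. I'll insert it up to the lips, keeping the fingers clear of them.

```bash
python3 -m handwheel '[[0.04,-0.001,0,0.001],[0.08,-0.002,0,0.0015],[0.11,-0.003,0,0.0015],[0.14,-0.003,0,0.0015],[0.16,-0.004,0,0.0015],[0.18,-0.004,0,0.0015],[0.2,-0.004,0,0.0015],[0.22,-0.004,0,0.0015],[0.22,-0.004,0,0.0015]]'; python3 -c "
from h import *
plan(38.8,44,99,-.0065)"
```

```text
time: 7.4
position: [0.562, -0.0976, 0.0997]
tool_rot: [0.746, 0.666, 0.0, -0.0]
ft_force: [-0.2, 1.1, -2.7]
grip_width: 0.0399
grip_force: 34.9
at shaker [37.5 -2.9] z 99.7 yaw -0.0164  -> frac [0.1565 0.0016 0.0025] turn -0.0016 rows>= 1.1 0.1 F [-0.2  1.1 -2.7] t 7.4
```

```bash
python3 -m handwheel '[[0.03,0.001,0,-0.0005],[0.06,0.001,0,-0.001],[0.09,0.002,0,-0.001],[0.12,0.002,0,-0.001],[0.145,0.002,0,-0.001],[0.145,0.002,0,-0.001],[0.145,0.002,0.006,-0.001],[0.145,0.002,0.012,-0.001],[0.145,0.002,0.015,-0.001],[0.145,0.002,0.015,-0.001]]'; python3 -c "
from h import *
plan(38.8,41,95,-.0065)"
```

```text
time: 8.23
position: [0.5678, -0.0559, 0.0959]
tool_rot: [0.744, 0.668, 0.0, -0.0]
ft_force: [-0.9, 1.9, 3.6]
grip_width: 0.0397
grip_force: 34.9
at shaker [39.3 39.1] z 95.9 yaw -0.0119  -> frac [ 0.0062 -0.0017  0.0029] turn -0.0009 rows>= 0.1 0.0 F [-0.9  1.9  3.6] t 8.23
```

```bash
python3 -m handwheel '[[0,0,0,0],[0,0,0,0],[0,0,0,0],[0,0,0,0],[0,0,-0.08,0],[0,0,-0.16,0],[0,0,-0.2,0],[-0.06,0,-0.2,0],[-0.14,0,-0.2,0],[-0.14,0,-0.2,0]]' 75 && python3 -m handwheel '[[0,0,0,0],[0,0,0,0],[0,0,0,0],[0,0,0,0],[0,0,0,0],[0,0,0,0],[0,0,0,0],[0,0,0,0]]' 0 10; python3 - <<'E'
from h import *
f,K,C=grab("wrist"); g=cv2.cvtColor(f,cv2.COLOR_RGB2GRAY); cv2.imwrite("pics/w4.png",f[:,:,::-1])
print(proj(np.array([np.r_[S2W(39,25),.125],np.r_[S2W(39,145),.125]]),K,C))
plan(38.6,2,95,-.0065)
E
```

```text
time: 9.07
position: [0.5637, -0.101, 0.1558]
tool_rot: [0.745, 0.667, -0.0, 0.002]
ft_force: [0.7, -0.2, 0.1]
grip_width: 0.0652
grip_force: 0.0
time: 9.73
position: [0.5632, -0.0972, 0.1552]
tool_rot: [0.744, 0.668, 0.0, -0.0]
ft_force: [0.0, -0.2, 0.7]
grip_width: 0.0198
grip_force: 0.0
[[320.23753123 191.11067151]
 [317.65315448 -21.86029821]]
at shaker [38.6 -2.5] z 155.2 yaw -0.0109  -> frac [ 0.0151 -0.0003  0.2008] turn -0.0007 rows>= 1.4 0.0 F [ 0.2 -0.5  0.9] t 9.78
```

View pics/w4.png

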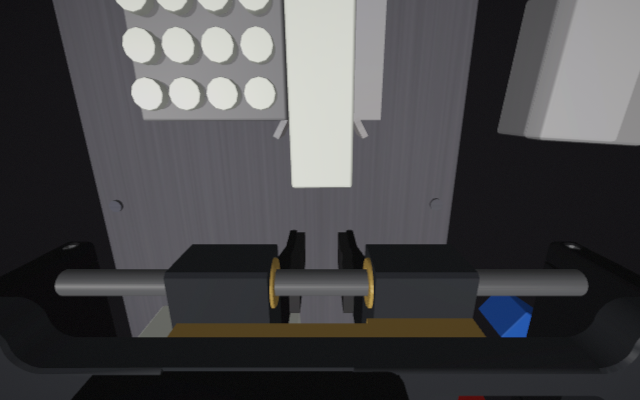

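The block is lying in the gap with its near end at row 187 (y about 27), between the rack and the rail. I'll lower the closed fingers behind it and push.

```bash
python3 -m handwheel '[[0,0,0.08,0],[0,0,0.16,0],[0,0,0.2,0],[0,0,0.2,0],[0,0,0.2,0],[0,0,0.2,0]]' 0 10 && python3 -m handwheel '[[0.03,0,0,0],[0.05,0,0,0],[0.07,0,0,0],[0.085,0,0,0],[0.1,0,0,0],[0.115,0,0,0],[0.13,0,0,0],[0.13,0,0,0],[0.13,0,0,0]]'; python3 -c "
from h import *
plan(39,50.5,95,-.0065)"
```

```text
time: 10.28
position: [0.5638, -0.0977, 0.096]
tool_rot: [0.744, 0.668, 0.0, 0.001]
ft_force: [0.5, 0.1, 0.8]
grip_width: 0.0004
grip_force: 0.0
time: 11.03
position: [0.567, -0.0579, 0.095]
tool_rot: [0.744, 0.668, -0.0, -0.001]
ft_force: [-0.3, 0.3, -0.6]
grip_width: -0.0
grip_force: 0.0
at shaker [38.7 37. ] z 95.0 yaw -0.0109  -> frac [0.0449 0.0006 0.0001] turn -0.0007 rows>= 0.3 0.0 F [-0.3  0.3 -0.6] t 11.03
```

```bash
python3 -m handwheel '[[0.01,0,0,0],[0.02,0,0,0],[0.028,0,0,0],[0.034,0,0,0],[0.038,0,0,0],[0.042,0,0,0],[0.042,0,0,0]]'; python3 -c "
from h import *
plan(39,52,95,-.0065)"
```

```text
time: 11.62
position: [0.5686, -0.0458, 0.0952]
tool_rot: [0.744, 0.668, 0.0, -0.0]
ft_force: [0.1, 0.2, -0.5]
grip_width: 0.0005
grip_force: 0.0
at shaker [39.1 49.3] z 95.2 yaw -0.0111  -> frac [ 0.0091 -0.0004  0.0007] turn -0.0007 rows>= 0.1 0.0 F [ 0.1  0.2 -0.5] t 11.62
```

```bash
python3 -m handwheel '[[0.003,0,0,0],[0.006,0,0,0],[0.009,0,0,0],[0.009,0,0,0]]'; python3 -m handwheel '[[0.003,0,0,0],[0.006,0,0,0],[0.006,0,0,0]]'; python3 - <<'E'
from h import *
plan(39,53,95,-.0065)
f,K,C=grab("wrist"); cv2.imwrite("pics/w5.png",f[:,:,::-1])
E
```

```text
time: 11.95
position: [0.5694, -0.0446, 0.0954]
tool_rot: [0.744, 0.668, -0.0, 0.001]
ft_force: [-0.3, -4.6, -1.4]
grip_width: 0.0009
grip_force: 2.4
time: 12.2
position: [0.5696, -0.0446, 0.0956]
tool_rot: [0.743, 0.669, -0.001, 0.002]
ft_force: [-2.3, -10.9, -1.0]
grip_width: 0.0006
grip_force: 5.3
at shaker [40.  50.6] z 95.6 yaw -0.0092  -> frac [ 0.008  -0.0033  0.0019] turn -0.0004 rows>= 0.1 0.0 F [ -2.3 -10.9  -1. ] t 12.2
```

View pics/w5.png

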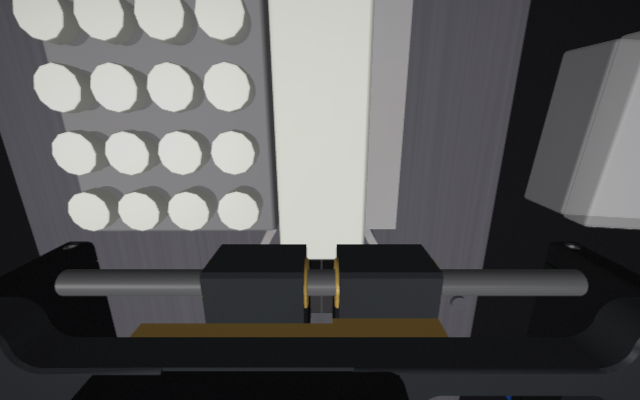

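The push force rose to 11 N at y=50.6, which is where the block should be home. I'll back off, rise and check from above.

```bash
python3 -m handwheel '[[-0.04,0,0,0],[-0.1,0,0,0],[-0.1,0,-0.1,0],[-0.1,0,-0.2,0],[0,0,-0.3,0],[0.1,0,-0.35,0],[0.15,0,-0.35,0],[0.15,0,-0.35,0],[0.15,0,-0.35,0]]'; python3 - <<'E'
from h import *
plan(39,95,200)
f,K,C=grab("wrist"); cv2.imwrite("pics/w6.png",cv2.resize(f[40:280,180:460],None,fx=2,fy=2)[:,:,::-1])
q=proj(np.array([np.r_[S2W(39,y),.125] for y in (60,180)]),K,C); print(q)
f,K,C=grab("top"); g=cv2.cvtColor(f,cv2.COLOR_RGB2GRAY)
w=(g>190).astype(np.uint8); w[:,:365]=0;w[:,440:]=0;w[:180]=0;w[310:]=0
for c in cv2.findContours(w,0,2)[0]:
    if cv2.contourArea(c)>200:
        P=np.array([W2S(p) for p in unproj(c[:,0],.125,K,C)],np.float32); print(cv2.minAreaRect(P))
E
```

```text
time: 13.0
position: [0.5736, 0.0038, 0.2004]
tool_rot: [0.744, 0.669, 0.0, -0.0]
ft_force: [-0.0, -0.5, -0.1]
grip_width: 0.0007
grip_force: 0.0
at shaker [39.3 99.1] z 200.4 yaw -0.0094  -> frac [-0.0137 -0.001   0.0013] turn -0.0015 rows>= 0.1 0.1 F [-0.  -0.5 -0.1] t 13.0
[[320.47349259 250.58558309]
 [318.87579636 107.46261281]]
((-87.69449615478516, -158.44894409179688), (120.2256851196289, 51.37493133544922), 88.67436218261719)
((-1.8398628234863281, -166.3754425048828), (45.3202018737793, 117.80111694335938), 4.397050380706787)
```

View pics/w6.png

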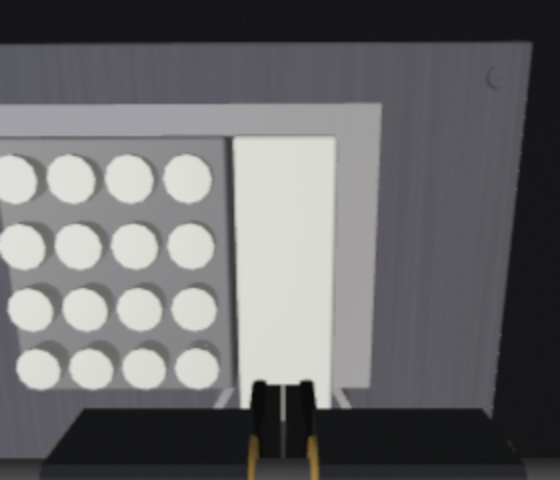

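Block a lies flat with its far end touching the end stop (crop row 137), and the other two blocks are still on the platform.

```bash
python3 -c "
from rig import job
print(job.hand_in())"
```

```text
the job is handed in; nothing more can be done
None
```

I pushed the 40 mm block (spacer_a) flat along the gap until it touched the end stop, and handed the job in at about 13 s. The gap measured 44.2 mm, so I ruled out the 46 and 52 mm blocks by measurement rather than trying them; both stayed on the platform, though the 46 mm one may have been nudged slightly. The arm went nowhere near the jar, tip box or beaker; hand-in returned no verdict.

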